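# Hold the sprung lid of the detector test box at its index

### The job

The lid of the detector test box is sprung shut and has a brass weight standing on it. First take the weight off the lid and stand it upright, wholly on the round cork mat, setting it down rather than dropping it; then lift the lid by its bar handle until it is at the same angle as the index arm on the quadrant at the box's side, and finish while still holding the lid there by the handle. Leave the index arm and the other things on the bench where they are.

Things in the scene. Friction and masses are not known exactly. Their poses are not given: they have to be found in the camera images.
- testbox: fixed grey metal box, 200 x 200, top 110 above the table, closed by the lid. Origin on the table under its centre; x points from the handle side to the hinge side, y to the quadrant's side, z up. The quadrant (upright aluminium arc with ticks, 185 radius about the hinge, up to 70 degrees, on an upright post) and index arm stand at y = +116 to +150, up to about 310 above the table
- lid (a joint): angle of the lid in rad: 0 shut and level, growing as the handle side rises; at most 1.4. Lid: aluminium plate 204 x 204 x 8, its top 118 above the table when shut. A spring pulls it shut: with the lid's own weight it takes an upward pull at the bar of about 4 N to begin and 5 to 8 N at the index; let go, it falls shut
- hinge_mid (a point): middle of the lid's hinge axis, fixed on the box at x = +100, y = 0, 114 above the table; the hinge axis is the box's y axis. Its axes are the box's
- bar_mid (a point): middle of the lid's handle: a U of round steel bar in the lid's plane; two arms 140 apart reach 55 out from the lid's free edge, joined by a straight bar 12 in diameter, whose middle this is, 255 from the hinge axis. The bar runs along its y axis; its x axis points to the hinge. Space beneath is free, 50 clear to the box front. The bar can turn between gripping fingers as the lid rises
- index (a joint): angle of the index arm in rad, counted as the lid's angle (lid is at the index when both are equal); somewhere between 0.40 and 0.85, held by friction, not to be moved
- index_tip (a point): pointed tip of the index arm: a thin flat steel arm with a small black clamp knob, turning about the lid's hinge axis beside the lid, 132 to the box's +y from its middle; the tip is 222 from the hinge axis; its x axis points along the arm to the hinge
- weight_center (a point): the brass weight standing on the shut lid: centre, half-way up (30 above its underside). A cylinder 44 in diameter up to 42, then a neck and a 24 wide knob, 60 high in all; 0.35 to 0.65 kg; its z axis points up through the knob
- weight: the same weight; origin at the centre of its underside
- mat: fixed round cork mat on the table, 120 in diameter, 5 thick; origin at the centre of its underside
- meter: bystander: grey hand-held multimeter lying flat, 75 x 145 x 32; origin centre of underside
- small_weight: bystander: a smaller brass weight of the same form standing on the table (30 in diameter, 38 high), not the one on the lid; origin centre of underside
- mug: bystander: white mug, 80 in diameter, 92 high; origin centre of underside
- tape: bystander: amber ring-shaped roll of tape lying flat, 90 outside, 22 high; origin centre of underside
- driver: bystander: screwdriver lying on the table, about 200 long; its x axis runs along it
- parts_tray: bystander: low white three-compartment tray, 100 x 130 x 35; origin centre of underside
- filter_box: bystander: small aluminium box with a brass socket on either end, 56 x 108 x 30; origin centre of underside
Not all that is in view belongs to the job. Leave any grey look-alike of the weight alone. Leave any green look-alike of the mat alone.

How it is judged (in metres and radians):
On the way, in this order (a step that is already met when the one before it is completed fails the run):
1. the weight stands upright on the cork mat, let go (horizontal distance between weight_center and mat below 0.04 m and height (world z) of weight_center between 0.03 and 0.042 m and angle between weight_center's own z axis and vertical below 0.12 rad and contact force between the fingers and weight below 0.05 N and linear speed of weight below 0.02 m/s), for 0.2 s.
2. the lid is held by its handle at the index (angle between the x axis of bar_mid and the x axis of index_tip, either way round below 0.07 rad and value of joint lid above 0.25 rad and velocity of joint lid between -0.06 and 0.06 rad/s and contact force between the fingers and lid above 1.5 N and distance between the grasp point and bar_mid below 0.09 m), for 0.3 s.
At the end, for the whole second after the job is handed in: The weight stands upright on the cork mat (centre within 40 mm of the mat's), at rest and let go; the lid is still, within 0.07 rad (4 degrees) of the index arm, and the fingers are holding it by its handle (more than 1.5 N, the grasp within 90 mm of the bar's middle) (all of step 1 and all of step 2); the arm keeps its last pose, push and grip.
It fails at once if the lid is lifted before the weight is off it and on the mat (value of joint lid above 0.12 rad and horizontal distance between weight_center and mat above 0.05 m).
It fails at once if the weight is dropped (falls faster than 0.5 m/s untouched, a fall of over 13 mm) (contact force between the fingers and weight below 0.01 N and linear speed of weight above 0.5 m/s).
It fails at once if the index arm is moved by more than 12 mm at its tip (distance of index_tip from where it was at the start of the episode above 0.012 m).
It fails at once if another thing on the bench is moved by more than 40 mm (distance of any of meter, small_weight, mug, tape, driver, parts_tray, filter_box from where it was at the start of the episode above 0.04 m).
It also fails if it takes over 58 s, if anything falls off the work surface, if the arm or the gripper's body presses on something with over 40 N, if the wrist force passes 120 N, or if a joint passes its speed limit or range.

### The arm

A 6-joint arm with a two-finger parallel gripper is mounted at the origin on the work surface. World frame = base frame: x ahead of the robot, y to its left, z up, the work surface at z = 0. Lengths are in mm, angles in degrees, forces in N, time in s.
With the tool pointing down it reaches from about 300 to 850 mm from the base axis. Payload 4.2 kg.
Tool frame: the origin (TCP) lies at the very end of the fingers, on their centre line; the grasp point (between the pads) lies 19 mm behind it; z points along the fingers, y is the line along which they close (so a half turn about z gives the same grasp; the last joint's range is limited). The gripper opens to 91 mm and grips with 3 to 60 N. Pads are 32 mm wide; open, the fingers measure 118 mm over their backs; the gripper's body (76 mm by 178 mm) begins 60 mm behind the grasp point.
Start: joints at [66.005, 18.312, 89.639, -0, 72.044, -1.146], TCP at [223.284, 529.894, 213.976] pointing down, gripper open.
Joint ranges: [-177.97, 177.97], [-48.28, 115.42], [12.27, 149.76], [-77.06, 257.06], [2.81, 150.46], [-146.56, 146.56]. Speed limits (degrees/s): [147.25, 147.25, 180, 180, 180, 180].

### API

Orientations are given as [roll, pitch, yaw] about the fixed x, y, z axes, in that order (R = Rz(yaw) Ry(pitch) Rx(roll)).
In Python, from workcell import env, eyes gives the robot as it stands.
- The arm moves only by the tool send_rows, never from a script. Its argument "targets" is text: rows parted by semicolons, each of 7 numbers parted by spaces: the shift along the tool's x, y, z in m, then the turn, a rotation vector about the tool's x, y, z in degrees, then the opening in per cent of the stroke, from 0 (shut) to 100 (fully open). A call has 1 to 12 rows; each row is the pose to reach, as a shift and turn from the pose commanded when the call began, along the tool's axes at that moment; what a row does not reach only later rows make up. A row lasts 1/12 s, in which the tool goes at most 41.7 mm and 7.16 degrees, less where a joint would pass 70% of its speed; a pose out of reach is approached as far as the arm can. A call with a gripper value outside its range is refused whole. The fingers move at their own pace and stop on an object; "grip_force" is the grip in N (left out, the last holds). Time passes only in rows, so rows that repeat a pose let the fingers close. It gives the time, the measured TCP pose, the force, the opening and the grip force at its end, in the units of the state.
- env.state(): the state, without advancing time (a new reading comes with each control period).
- eyes.grab_frame(name): name is "scene" or "side" or "wrist"; returns a dict with "image" (420x560x3 uint8, blue, green, red), "fovy" (degrees; the focal length in pixels is half the picture's height over the tangent of half this angle, whatever the lens; pixels are square), "cx", "cy" (the principal point, pixels), "eye" and "attitude" of the camera in the world. Camera axes: x right, y up, looking along -z (the intrinsics and any distortion apply to the point x, -y, -z); pixel columns grow to the right and rows downward; lengths in mm; the calibration is good to about 2 mm. A picture is of the moment at which its call begins. There is no depth.
- env.job_done(): hands the job in; it is judged then, once.
The state is a dict: "time_s": time; "qpos": joint angles; "qvel": joint speeds; "effort": joint torques, N m; "ee_pos": TCP position; "ee_rot": TCP orientation; "force": force on the tool from outside, world axes, zero at the start; "torque": the same for the moment, N m; "gripper_width": finger opening in mm; "gripper_force": force on a finger pad.
Only numpy, scipy, OpenCV 4.12 (cv2) and the standard library are available. Lean on these libraries where they do the work, as an engineer would, in place of code of your own. Each camera call takes 0.05 s, during which the arm holds its last target. There are 200 camera calls.

## Working session

There is one attempt and no reset: what is moved stays moved. The work goes in short steps, Python scripts to look and compute and a tool call to move; the robot and the scene stay as the last step left them, time stands still between calls to the robot, and variables do not carry over. Pictures are saved under pics/ and viewed, at most 10 in all, crops included, and the job is handed in when it is done.

Besides the shell and the picture viewer there is one more tool, called after ">>>" in YAML: its name, and indented under it one key for each argument. send_rows: Moves the arm, as the interface text tells. Its arguments: {"type":"object","properties":{"targets":{"type":"string"},"grip_force":{"type":"number"}},"required":["targets"]}

```bash
ls; mkdir -p pics; cat > h.py <<'E'
import numpy as np, cv2
from workcell import env, eyes
from scipy.spatial.transform import Rotation as R
def grab(n):
    f=eyes.grab_frame(n); return f
E
python3 - <<'E'
from h import *
ims=[]
for n in("scene","side","wrist"):
    f=grab(n); cv2.imwrite(f"pics/{n}0.png",f["image"]); print(n,{k:v for k,v in f.items() if k!="image"})
print(env.state())
E
```

```text
pics
scene {'fovy': 42.89715069858007, 'cx': 286.1828047721462, 'cy': 203.98401053454668, 'eye': array([1279.13334572, -466.22972634, 1061.41077113]), 'attitude': array([43.68163743, -1.07894978, 58.00168371])}
side {'fovy': 51.50121861145471, 'cx': 280.7718347520629, 'cy': 210.90545556997753, 'eye': array([  99.64176729, -759.22986345,  750.24149402]), 'attitude': array([ 53.81907995,  -1.31713451, -27.10241732])}
wrist {'fovy': 70.19745456433884, 'cx': 275.6336496654159, 'cy': 211.36006444690597, 'eye': array([152.94034539, 558.78241407, 383.88557623]), 'attitude': array([-15.47610494,   0.08682597,  67.12019046])}
{'time_s': 0.15, 'qpos': array([ 6.60037261e+01,  1.83442010e+01,  8.96874955e+01, -1.85594004e-03,
        7.20438836e+01, -1.14509157e+00]), 'qvel': array([-0.05106716, -0.00753081, -0.18717394,  0.09754127, -0.1162456 ,
       -0.04359594]), 'effort': array([-9.40360724e-05, -4.12768579e+01, -2.32157868e+01,  7.27784028e-02,
        4.34427056e-02, -9.36563970e-05]), 'ee_pos': array([223.15168026, 529.54713408, 213.32299409]), 'ee_rot': array([-1.79924400e+02,  2.54020611e-04,  1.57149391e+02]), 'force': array([-0.15757337,  0.13058297, -0.02732037]), 'torque': array([ 0.00118241, -0.03001034,  0.00736932]), 'gripper_force': 0.0, 'gripper_width': 91.29215229528586}
```

View pics/scene0.png

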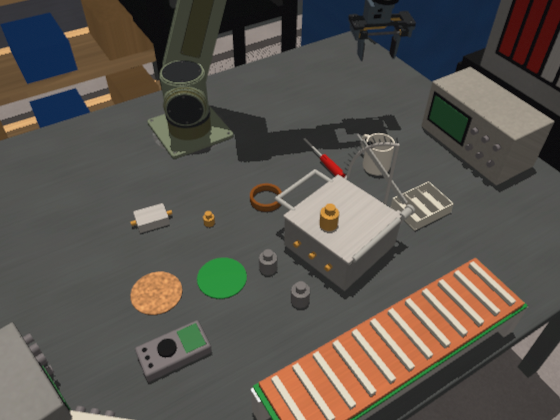

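View pics/side0.png

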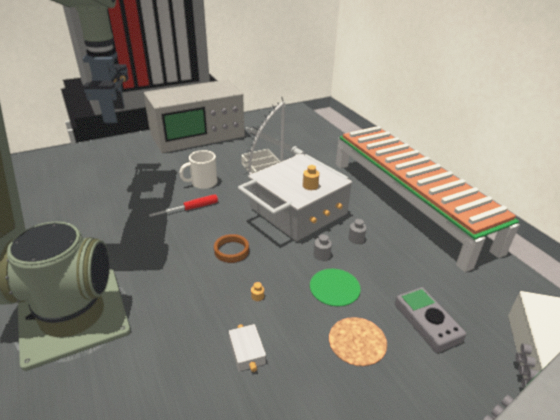

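The scene view shows the weight at about (330,215), the mat at (157,292), and the lid handle on the robot side at about (298,190). In the side view the weight is at (311,177) and the mat at (358,340). Next I'll zoom in and measure.

```bash
cat >> h.py <<'E'
def ray(f,u,v):
    F=f["image"].shape[0]/2/np.tan(np.radians(f["fovy"]/2))
    d=np.array([(u-f["cx"])/F,-(v-f["cy"])/F,-1.])
    d=R.from_euler("xyz",f["attitude"],degrees=True).apply(d); return np.array(f["eye"]),d/np.linalg.norm(d)
def onz(f,u,v,z):
    e,d=ray(f,u,v); return e+d*(z-e[2])/d[2]
def tri(f1,p1,f2,p2):
    A=[];b=[]
    for f,p in((f1,p1),(f2,p2)):
        e,d=ray(f,*p); P=np.eye(3)-np.outer(d,d); A.append(P); b.append(P@e)
    A=np.vstack(A); x=np.linalg.lstsq(A,np.hstack(b),rcond=None)[0]
    return x, np.linalg.norm(A@x-np.hstack(b))
E
python3 - <<'E'
from h import *
s=grab("scene"); d=grab("side")
import pickle; pickle.dump((s,d),open("f.pkl","wb"))
a=cv2.resize(s["image"][125:275,265:425],None,fx=2.5,fy=2.5*1,interpolation=cv2.INTER_CUBIC)
b=cv2.resize(d["image"][90:240,230:390],None,fx=2.5,fy=2.5,interpolation=cv2.INTER_CUBIC)
cv2.imwrite("pics/c1.png",np.hstack([a,b]))
for n,f in(("s",s),("d",d)):
    h=cv2.cvtColor(f["image"],cv2.COLOR_BGR2HSV)
    m=cv2.inRange(h,(8,100,90),(25,255,255))
    k,l,st,c=cv2.connectedComponentsWithStats(m)
    for i in range(1,k):
        if st[i,4]>40: print(n,st[i],c[i].round(1),onz(f,*c[i],5).round())
E
```

```text
s [ 0  0 24  6 75] [8.2 1.4] [-1163.  -292.     5.]
s [   0    0  156  105 5375] [82.3 58.6] [-569. -164.    5.]
s [153  79   8  11  41] [157.1  83.6] [-283.    8.    5.]
s [ 85  93  30  18 312] [ 99.5 102. ] [-279. -197.    5.]
s [  2 117  37  21 422] [ 20.2 126.6] [-278. -450.    5.]
s [250 183  32  24 215] [263.6 194.2] [370.  51.   5.]
s [320 204  19  27 424] [328.7 217.3] [534. 157.   5.]
s [203 211  12  15 148] [208.5 218.2] [ 372. -119.    5.]
s [  259   258   266   162 11963] [387.4 348.6] [917.  44.   5.]
s [324 264   8   7  42] [327.7 266.8] [668.  60.   5.]
s [ 130  271   52   44 1757] [155.9 292.8] [ 521. -330.    5.]
d [ 343  130  173  104 2950] [434.7 186.7] [1082.   47.    5.]
d [303 165  16  24 300] [310.7 177.6] [751. 262.   5.]
d [214 234  35  29 532] [230.7 247.7] [388.  52.   5.]
d [251 282  13  19 200] [257.2 291.3] [ 387. -117.    5.]
d [ 329  318   58   48 2167] [357.5 341.3] [ 515. -334.    5.]
d [249 362   8  10  59] [252.7 366.3] [ 297. -292.    5.]
```

View pics/c1.png

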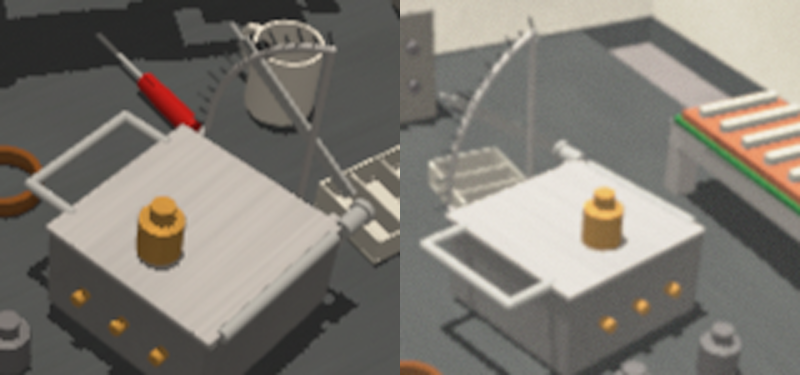

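Crop left is the scene view. Lid corners are at crop (50,230), (187,127), (340,232) and (215,342), the bar runs (28,183)–(127,113), the index arm runs from its knob at (355,212) to its tip at (235,25). Crop right is the side view, with the bar at (425,240)–(510,302).

```bash
python3 - <<'E'
from h import *
import pickle; s,d=pickle.load(open("f.pkl","rb"))
S=lambda x,y:(265+x/2.5,125+y/2.5); D=lambda x,y:(230+(x-400)/2.5,90+y/2.5)
cs=[onz(s,*S(*p),118)[:2] for p in((50,230),(187,127),(340,232),(215,342))]
cd=[onz(d,*D(*p),118)[:2] for p in((567,297),(450,215),(580,160),(703,230))]
print(np.round(cs),np.round(cd))
bs=[onz(s,*S(*p),116)[:2] for p in((28,183),(127,113))]; bd=[onz(d,*D(*p),116)[:2] for p in((510,302),(425,240))]
print("bar",np.round(bs),np.round(bd))
for C in(cs,cd):
    C=np.array(C); c=C.mean(0); v=C[3]+C[2]-C[0]-C[1]; print(c,np.degrees(np.arctan2(v[1],v[0])))
C=(np.array(cs)+np.array(cd))/2; c=C.mean(0); v=C[3]+C[2]-C[0]-C[1]; yaw=np.arctan2(v[1],v[0])
# index: rays to plane y_box=132
ex=np.array([np.cos(yaw),np.sin(yaw),0]); ey=np.array([-ex[1],ex[0],0]); o=np.array([*c,0])
print("bar_mid",c-ex[:2]*155)
for p in((355,212),(235,25),(300,128)):
    e,r=ray(s,*S(*p)); P=e+r*((132-(e-o)@ey)/(r@ey)); x=(P-o)@ex; print(p,x,P[2],"angle",np.degrees(np.arctan2(P[2]-114,100-x)),np.hypot(P[2]-114,100-x))
# weight: knob top/whole centroid
print("weight",tri(s,(328.7,217.3),d,(310.7,177.6)))
E
```

```text
[[559.   1.]
 [510. 198.]
 [705. 238.]
 [749.  56.]] [[547.  -5.]
 [504. 185.]
 [696. 234.]
 [741.  41.]]
bar [[493.  17.]
 [459. 158.]] [[493.  14.]
 [461. 153.]]
[630.76934938 123.23986015] 13.815611527049105
[621.8935428 113.6958162] 13.805819105801078
bar_mid [475.81253942  81.46704445]
(355, 212) 98.21639927646416 115.05567365118839 angle 30.620347391005943 2.0726018428079698
(235, 25) -71.76764634001421 249.52761114761825 angle 38.27404396433713 218.79638413961098
(300, 128) 20.133171139920982 175.11182373243344 angle 37.42218786560168 100.5652293393157
weight (array([631.28924787,  75.36669326, 141.87109085]), np.float64(0.9436261535189986))
```

>>> send_rows:
  targets: "-0.312 -0.335 -0.086 0 0 53.3 100;-0.312 -0.335 -0.086 0 0 53.3 100;-0.312 -0.335 -0.086 0 0 53.3 100;-0.312 -0.335 -0.086 0 0 53.3 100;-0.312 -0.335 -0.086 0 0 53.3 100;-0.312 -0.335 -0.086 0 0 53.3 100;-0.312 -0.335 -0.086 0 0 53.3 100;-0.312 -0.335 -0.086 0 0 53.3 100;-0.312 -0.335 -0.086 0 0 53.3 100;-0.312 -0.335 -0.086 0 0 53.3 100;-0.312 -0.335 -0.086 0 0 53.3 100;-0.312 -0.335 -0.086 0 0 53.3 100"

```text
time_s: 1.25
ee_pos: [382.6, 95.2, 301.3]
ee_rot: [179.8, 0.2, 103.5]
force: [-0.5, 0.2, -0.2]
gripper_width: 91.1
gripper_force: 0.0
```

>>> send_rows:
  targets: "-0.061 0.167 0 0 0 0 100;-0.061 0.167 0 0 0 0 100;-0.061 0.167 0 0 0 0 100;-0.061 0.167 0 0 0 0 100;-0.061 0.167 0 0 0 0 100;-0.061 0.167 0 0 0 0 100;-0.061 0.167 0 0 0 0 100"

```text
time_s: 1.83
ee_pos: [556.8, 81.2, 299.0]
ee_rot: [-179.8, -0.0, 103.9]
force: [-0.6, 1.0, -0.1]
gripper_width: 90.9
gripper_force: 0.0
```

```bash
python3 - <<'E'
from h import *
f=grab("wrist"); cv2.imwrite("pics/w1.png",f["image"]); import pickle; pickle.dump(f,open("w.pkl","wb"))
h=cv2.cvtColor(f["image"],cv2.COLOR_BGR2HSV)
m=cv2.inRange(h,(8,100,60),(25,255,255))
k,l,st,c=cv2.connectedComponentsWithStats(m)
for i in range(1,k):
    if st[i,4]>300: print(st[i],c[i].round(1),onz(f,*c[i],150).round())
print(env.state()["ee_pos"],env.state()["ee_rot"],f["eye"],f["attitude"])
E
```

```text
[ 132  145   64   59 1484] [162.2 174.5] [430.  79. 150.]
[ 523  177   37   79 1399] [546.4 226. ] [858. 124. 150.]
[ 318  196   43   45 1411] [338.4 218.1] [629.  77. 150.]
[ 93 265  31  53 820] [105.2 291.6] [384. -78. 150.]
[428 265  31  54 827] [446.3 291.6] [781.  20. 150.]
[ 261  328  279   21 4387] [407.5 339.2] [759. -54. 150.]
[556.20542343  81.27715948 299.66045275] [-1.79902180e+02 -3.64697725e-02  1.03879078e+02] [538.55155107 154.22328678 469.77115384] [-15.44549432   0.18370362  13.82341067]
```

View pics/w1.png

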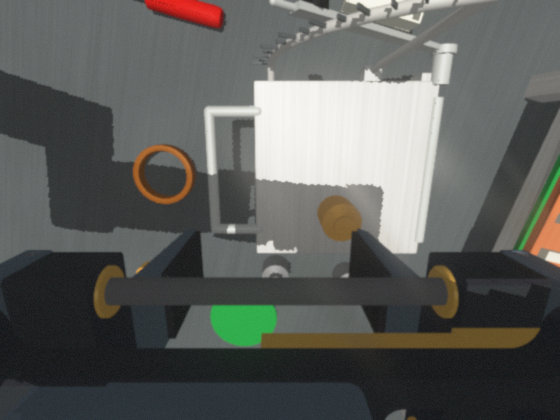

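The wrist view shows the weight at (338,218) and the handle bar vertical at column 213, rows 110–232. Its direction matches the tool's x axis.

```bash
python3 - <<'E'
from h import *
import pickle; f=pickle.load(open("w.pkl","rb"))
for p in((213,110),(213,232),(213,171)): print(onz(f,*p,116))
E
```

```text
[464.2391282  156.90644993 116.        ]
[491.02091407  14.16056493 116.        ]
[476.90140361  89.41701073 116.        ]
```

>>> send_rows:
  targets: "-0.023 0.07 0 0 0 0 100;-0.023 0.07 0 0 0 0 100;-0.023 0.07 0.02 0 0 0 100;-0.023 0.07 0.05 0 0 0 100;-0.023 0.07 0.08 0 0 0 100;-0.023 0.07 0.11 0 0 0 100;-0.023 0.07 0.135 0 0 0 100;-0.023 0.07 0.155 0 0 0 100;-0.023 0.07 0.167 0 0 0 100;-0.023 0.07 0.172 0 0 0 100;-0.023 0.07 0.172 0 0 0 100"

```text
time_s: 2.8
ee_pos: [629.1, 75.7, 127.7]
ee_rot: [-179.9, -0.0, 103.9]
force: [-0.6, 0.1, -0.2]
gripper_width: 91.5
gripper_force: 0.0
```

Now I'll close on the weight.

>>> send_rows:
  targets: "0 0 0 0 0 0 0;0 0 0 0 0 0 0;0 0 0 0 0 0 0;0 0 0 0 0 0 0;0 0 0 0 0 0 0;0 0 0 0 0 0 0;0 0 0 0 0 0 0;0 0 0 0 0 0 0;0 0 0 0 0 0 0;0 0 0 0 0 0 0"
  grip_force: 25

```text
time_s: 3.63
ee_pos: [631.4, 75.3, 128.1]
ee_rot: [179.9, -0.0, 103.8]
force: [1.4, 1.2, 0.4]
gripper_width: 43.2
gripper_force: 25.0
```

>>> send_rows:
  targets: "0 0 -0.01 0 0 0 0;0 0 -0.03 0 0 0 0;0 0 -0.06 0 0 0 0;0 0 -0.09 0 0 0 0;0 0 -0.12 0 0 0 0;-0.015 -0.008 -0.12 0 0 0 0;-0.04 -0.023 -0.12 0 0 0 0;-0.07 -0.039 -0.12 0 0 0 0;-0.1 -0.056 -0.12 0 0 0 0;-0.13 -0.073 -0.12 0 0 0 0;-0.16 -0.09 -0.12 0 0 0 0;-0.19 -0.107 -0.12 0 0 0 0"

```text
time_s: 4.63
ee_pos: [570.8, -136.1, 247.4]
ee_rot: [-179.8, -0.1, 103.9]
force: [1.2, 0.1, -5.2]
gripper_width: 43.5
gripper_force: 25.0
```

>>> send_rows:
  targets: "-0.03 -0.017 0 0 0 0 0;-0.06 -0.034 0 0 0 0 0;-0.09 -0.05 0 0 0 0 0;-0.12 -0.067 0 0 0 0 0;-0.145 -0.082 0 0 0 0 0;-0.165 -0.092 0 0 0 0 0;-0.175 -0.098 0 0 0 0 0;-0.178 -0.1 0 0 0 0 0;-0.178 -0.1 0 0 0 0 0;-0.178 -0.1 0 0 0 0 0"

```text
time_s: 5.47
ee_pos: [518.1, -330.3, 247.7]
ee_rot: [-180.0, -0.1, 103.9]
force: [0.4, 0.1, -4.5]
gripper_width: 43.6
gripper_force: 25.0
```

```bash
python3 - <<'E'
from h import *
print(env.state()["ee_pos"],env.state()["ee_rot"],env.state()["gripper_width"])
f=grab("side"); w=grab("wrist"); s=grab("scene"); cv2.imwrite("pics/p1.png",np.hstack([cv2.resize(x["image"],(400,300)) for x in(f,s)]))
m=cv2.inRange(cv2.cvtColor(w["image"],cv2.COLOR_BGR2HSV),(8,100,60),(25,255,255))
k,l,st,c=cv2.connectedComponentsWithStats(m)
for i in range(1,k):
    if st[i,4]>300: print(st[i],c[i].round(1),onz(w,*c[i],5).round())
E
```

```text
[ 518.14712839 -330.34636311  247.68381749] [-1.79996679e+02 -1.00848330e-01  1.03881628e+02] 43.55146984968265
[ 234  140   85  138 7826] [273.5 219.1] [ 526. -380.    5.]
[182 265  17  54 493] [189.  291.8] [ 427. -526.    5.]
[353 265  17  53 475] [362.2 291. ] [ 688. -460.    5.]
[250 305  52  15 546] [275.5 310.6] [ 566. -526.    5.]
[ 162  328  304   21 4867] [321.9 339.4] [ 652. -560.    5.]
```

View pics/p1.png

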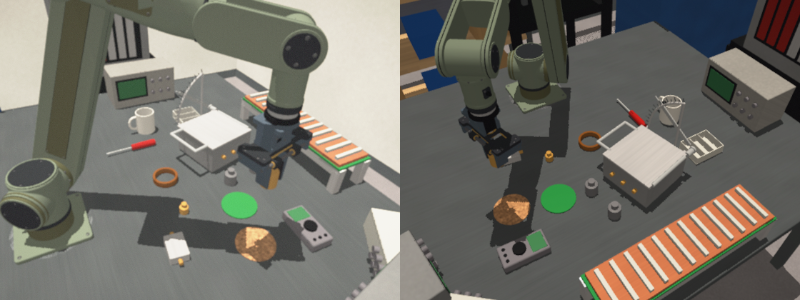

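Both views show the weight held upright over the cork mat, so I'll lower it.

>>> send_rows:
  targets: "0 0 0.02 0 0 0 0;0 0 0.05 0 0 0 0;0 0 0.085 0 0 0 0;0 0 0.12 0 0 0 0;0 0 0.15 0 0 0 0;0 0 0.18 0 0 0 0;0 0 0.2 0 0 0 0;0 0 0.215 0 0 0 0;0 0 0.223 0 0 0 0;0 0 0.228 0 0 0 0;0 0 0.23 0 0 0 0;0 0 0.23 0 0 0 0"

```text
time_s: 6.62
ee_pos: [518.7, -331.6, 18.5]
ee_rot: [180.0, 0.0, 103.9]
force: [0.3, -0.0, -5.0]
gripper_width: 43.1
gripper_force: 25.0
```

>>> send_rows:
  targets: "0 0 0.001 0 0 0 0;0 0 0.002 0 0 0 0;0 0 0.002 0 0 0 0"

```text
time_s: 6.87
ee_pos: [518.4, -331.9, 16.6]
ee_rot: [179.9, 0.0, 103.8]
force: [0.2, -0.9, -4.4]
gripper_width: 43.2
gripper_force: 25.0
```

>>> send_rows:
  targets: "0 0 0.001 0 0 0 0;0 0 0.002 0 0 0 0;0 0 0.002 0 0 0 0"

```text
time_s: 7.12
ee_pos: [518.4, -332.0, 15.4]
ee_rot: [179.9, 0.1, 103.8]
force: [-2.4, 1.1, 4.8]
gripper_width: 43.5
gripper_force: 25.0
```

The force has changed sign, so the weight is touching the mat. Releasing.

>>> send_rows:
  targets: "0 0 0 0 0 0 55;0 0 0 0 0 0 65;0 0 0 0 0 0 75;0 0 0 0 0 0 75;0 0 0 0 0 0 75;0 0 0 0 0 0 75;0 0 0 0 0 0 75"

```text
time_s: 7.7
ee_pos: [518.1, -331.6, 13.8]
ee_rot: [180.0, -0.0, 103.9]
force: [-0.2, -0.3, -0.1]
gripper_width: 68.7
gripper_force: 0.0
```

>>> send_rows:
  targets: "0 0 -0.01 0 0 0 75;0 0 -0.03 0 0 0 75;0 0 -0.06 0 0 0 75;0 0 -0.1 0 0 0 75;0 0 -0.14 0 0 0 75;0 0 -0.18 0 0 0 75;0 0 -0.22 0 0 0 75;0 0 -0.22 0 0 0 75"

```text
time_s: 8.37
ee_pos: [521.4, -333.9, 244.3]
ee_rot: [179.3, 0.8, 103.8]
force: [0.9, -1.0, 0.7]
gripper_width: 68.2
gripper_force: 0.0
```

```bash
python3 - <<'E'
from h import *
s=env.state(); print(s["ee_pos"],s["ee_rot"])
w=grab("wrist"); f=grab("side"); cv2.imwrite("pics/p2.png",np.hstack([cv2.resize(w["image"],(400,300)),cv2.resize(f["image"][290:390,300:433],(400,300))]))
E
```

```text
[ 521.43155443 -333.87571817  244.32304259] [179.30049705   0.75283359 103.84659396]
```

View pics/p2.png

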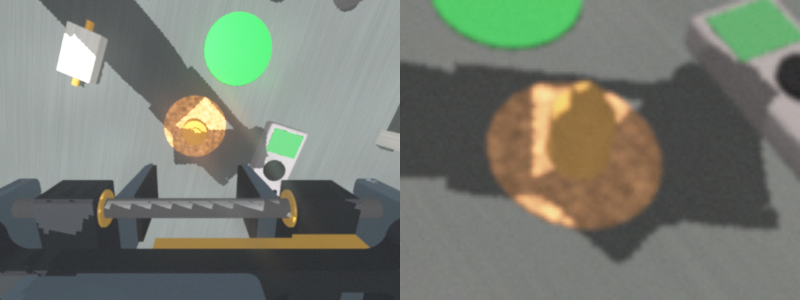

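The weight is upright in the middle of the cork mat (wrist view (195,127)). Next is the handle, with the fingers only half open so they clear the lid edge.

>>> send_rows:
  targets: "0.035 0.005 0 0 0 0 50;0.073 0.01 0 0 0 0 50;0.11 0.016 0 0 0 0 50;0.15 0.022 0 0 0 0 50;0.19 0.027 0 0 0 0 50;0.23 0.033 0 0 0 0 50;0.27 0.039 0 0 0 0 50;0.31 0.045 0 0 0 0 50;0.35 0.051 0 0 0 0 50;0.385 0.056 0 0 0 0 50;0.41 0.06 0 0 0 0 50;0.418 0.061 0 0 0 0 50"

```text
time_s: 9.47
ee_pos: [475.5, 91.8, 232.3]
ee_rot: [-179.8, -0.1, 104.1]
force: [0.5, -0.5, 0.2]
gripper_width: 45.5
gripper_force: 0.0
```

>>> send_rows:
  targets: "0 0 0 0 0 0 50;0 0 0 0 0 0 50;0 0 0 0 0 0 50;0 0 0 0 0 0 50"

```text
time_s: 9.8
ee_pos: [477.3, 87.4, 233.6]
ee_rot: [-180.0, 0.0, 103.7]
force: [0.8, -0.5, -0.2]
gripper_width: 45.5
gripper_force: 0.0
```

```bash
python3 - <<'E'
from h import *
s=env.state(); print(s["ee_pos"],s["ee_rot"])
w=grab("wrist"); cv2.imwrite("pics/w3.png",w["image"]); import pickle; pickle.dump(w,open("w.pkl","wb"))
E
```

```text
[477.28340411  87.38165889 233.62301327] [-1.79958779e+02  2.09665024e-02  1.03737831e+02]
```

View pics/w3.png

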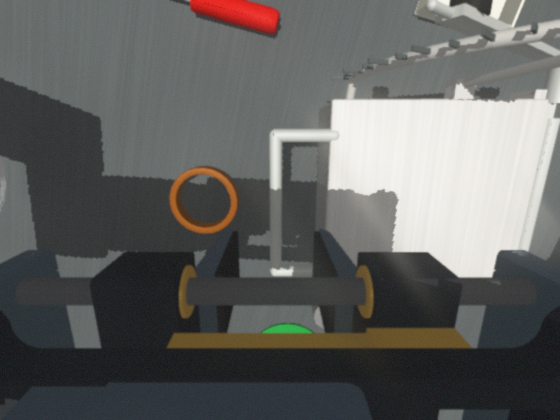

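The bar (column 277, rows 130–270) sits centrally between the fingers, so I'll descend and grip.

>>> send_rows:
  targets: "0 0 0.02 0 0 0 50;0 0 0.05 0 0 0 50;0 0 0.08 0 0 0 50;0 0 0.105 0 0 0 50;0 0 0.125 0 0 0 50;0 0 0.135 0 0 0 50;0 0 0.139 0 0 0 50;0 0 0.139 0 0 0 50;0 0 0.139 0 0 0 50"

```text
time_s: 10.6
ee_pos: [477.9, 88.4, 95.5]
ee_rot: [179.9, 0.0, 103.8]
force: [0.3, -0.2, 0.5]
gripper_width: 45.4
gripper_force: 0.0
```

>>> send_rows:
  targets: "0 0 0 0 0 0 0;0 0 0 0 0 0 0;0 0 0 0 0 0 0;0 0 0 0 0 0 0;0 0 0 0 0 0 0;0 0 0 0 0 0 0;0 0 0 0 0 0 0;0 0 0 0 0 0 0"
  grip_force: 35

```text
time_s: 11.27
ee_pos: [476.5, 88.7, 94.9]
ee_rot: [-179.9, -0.0, 103.9]
force: [-2.9, -0.3, 2.6]
gripper_width: 11.3
gripper_force: 35.0
```

Gripped (11.3 mm opening on the 12 mm bar). Next I'll lift along the arc about the hinge to about 38°.

>>> send_rows:
  targets: "0 0 -0.009 0 0 0 0;0 0.001 -0.022 0 0 0 0;0 0.0025 -0.0355 0 0 0 0;0 0.0047 -0.0487 0 0 0 0;0 0.0076 -0.0617 0 0 0 0;0 0.011 -0.0746 0 0 0 0;0 0.0154 -0.0872 0 0 0 0;0 0.0154 -0.0872 0 0 0 0;0 0.0154 -0.0872 0 0 0 0"

```text
time_s: 12.02
ee_pos: [490.3, 92.0, 181.6]
ee_rot: [-179.7, -0.0, 103.9]
force: [-3.0, -2.2, -4.3]
gripper_width: 10.9
gripper_force: 35.0
```

>>> send_rows:
  targets: "0 0.0049 -0.0124 0 0 0 0;0 0.0104 -0.0246 0 0 0 0;0 0.0166 -0.0364 0 0 0 0;0 0.0233 -0.0479 0 0 0 0;0 0.0307 -0.0591 0 0 0 0;0 0.035 -0.065 0 0 0 0;0 0.0387 -0.0698 0 0 0 0;0 0.0387 -0.0698 0 0 0 0;0 0.0387 -0.0698 0 0 0 0;0 0.0387 -0.0698 0 0 0 0"

```text
time_s: 12.85
ee_pos: [524.7, 100.5, 250.6]
ee_rot: [-179.3, -0.0, 103.9]
force: [-11.0, -3.8, 0.1]
gripper_width: 11.1
gripper_force: 35.0
```

```bash
python3 - <<'E'
from h import *
s=env.state(); print(s["ee_pos"],s["ee_rot"],s["force"],s["gripper_width"])
a=grab("scene"); d=grab("side"); import pickle; pickle.dump((a,d),open("f2.pkl","wb"))
z=lambda f,x,y:cv2.resize(f["image"][y:y+150,x:x+160],None,fx=2.5,fy=2.5,interpolation=cv2.INTER_CUBIC)
cv2.imwrite("pics/l1.png",np.hstack([z(a,265,105),z(d,230,70)]))
E
```

```text
[524.74843125 100.48398587 250.57847766] [-1.79274878e+02 -3.32032241e-03  1.03852315e+02] [-10.97138023  -3.75157439   0.09908087] 11.080707730483038
```

View pics/l1.png

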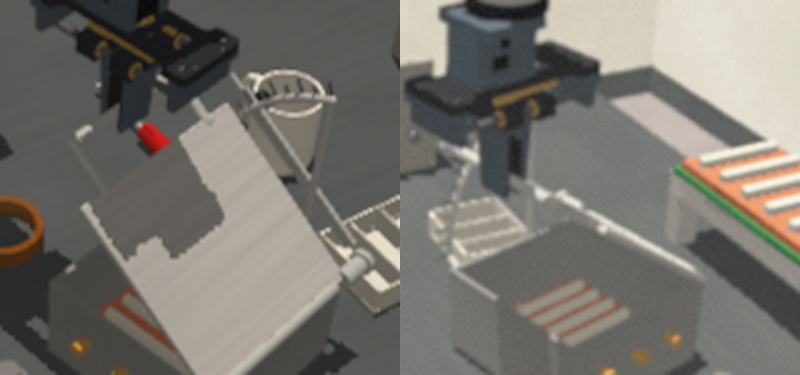

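In the crop, the lid's free-edge corners are at (85,208) and (228,105), the index tip is near (235,75) and its knob at (355,262). The lid looks nearly parallel to the arm.

```bash
python3 - <<'E'
from h import *
import pickle; a,d=pickle.load(open("f2.pkl","rb"))
yaw=np.radians(13.8); ex=np.array([np.cos(yaw),np.sin(yaw),0]); ey=np.array([-ex[1],ex[0],0])
for c in((626,118),(631,123),(629,120)):
  o=np.array([*c,0])
  for n,p,y in(("lid-",(85,208),-102),("lid+",(228,105),102),("tip",(235,75),132),("armmid",(300,178),132)):
    e,r=ray(a,265+p[0]/2.5,105+p[1]/2.5); P=e+r*((y-(e-o)@ey)/(r@ey)); x=100-(P-o)@ex; print(c,n,"ang %.1f rad %.0f"%(np.degrees(np.arctan2(P[2]-114,x)),np.hypot(P[2]-114,x)))
  g=np.array(env.state()["ee_pos"])+[0,0,19]; x=100-(g-o)@ex; print("grasp",np.degrees(np.arctan2(g[2]-114,x)),np.hypot(x,g[2]-114))
E
```

```text
(626, 118) lid- ang 42.0 rad 201
(626, 118) lid+ ang 39.4 rad 199
(626, 118) tip ang 38.5 rad 219
(626, 118) armmid ang 37.8 rad 100
grasp 37.522670978232696 255.37268505153094
(631, 123) lid- ang 39.3 rad 204
(631, 123) lid+ ang 37.1 rad 204
(631, 123) tip ang 36.4 rad 223
(631, 123) armmid ang 33.5 rad 105
grasp 36.71144100764926 260.19577735994034
(629, 120) lid- ang 40.8 rad 203
(629, 120) lid+ ang 38.3 rad 202
(629, 120) tip ang 37.5 rad 221
(629, 120) armmid ang 35.9 rad 103
grasp 37.06419070409937 258.0699709657524
```

By both image and kinematics, the lid is within about 1° of the index arm. I'll let it settle, then hand in.

>>> send_rows:
  targets: "0 0 0 0 0 0 0;0 0 0 0 0 0 0;0 0 0 0 0 0 0;0 0 0 0 0 0 0;0 0 0 0 0 0 0;0 0 0 0 0 0 0;0 0 0 0 0 0 0;0 0 0 0 0 0 0"

```text
time_s: 13.62
ee_pos: [524.7, 100.5, 250.5]
ee_rot: [-179.3, -0.0, 103.9]
force: [-11.7, -2.9, -1.3]
gripper_width: 10.8
gripper_force: 35.0
```

```bash
python3 - <<'E'
from h import *
s=env.state(); print(s["ee_pos"],s["force"],s["gripper_force"],s["gripper_width"])
print(env.job_done())
E
```

```text
[524.69712632 100.48151009 250.52272886] [-11.65707973  -2.85790518  -1.33151078] 35.00289648771286 10.809602998144147
the job is handed in; nothing more can be done
None
```

I handed the job in at about 13.6 s with the weight standing upright near the centre of the cork mat and the lid held by its bar at roughly 38°, about 1° from the index arm by my measurements; no verdict came back.

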